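# One turn of the syringe driver's hand wheel

## Robot

A 6-joint arm with a two-finger parallel gripper is mounted at the origin on a cart in front of the work surface, level with it; the furniture and walls round the work are solid. World frame = base frame: x ahead of the robot, y to its left, z up, the work surface at z = 0. Lengths are in m, angles in rad, forces in N, time in s.
With the tool pointing down it reaches from about 0.25 to 0.775 m from the base axis. Payload 4 kg.
Tool frame: the origin (TCP) lies on the centre line of the jaws, within the pads' length; the fingertips stand 22 mm ahead of it and the grasp point (between the pads) lies 3 mm ahead of it; z points along the fingers, y is the line along which they close (so a half turn about z gives the same grasp; the last joint's range is limited). The gripper opens to 94 mm and grips with 3 to 60 N. Pads are 16 mm wide; open, the fingers measure 119 mm over their backs; the gripper's body (75 mm by 177 mm) begins 78 mm behind the grasp point.
Start: joints at [-1.306, 0.087, 1.371, -0, 1.684, -0.103], TCP at [0.198, -0.513, 0.2] pointing down, gripper open.
Joint ranges: [-3.1, 3.1], [-0.76, 2.03], [0.27, 2.55], [-1.08, 4.22], [0.17, 2.65], [-2.57, 2.57]. Speed limits (rad/s): [2.79, 2.79, 3.14, 3.14, 3.14, 3.14].

## Interface

Orientations are given as a unit quaternion [x, y, z, w].
In Python, from plant import robot gives the robot as it stands.
- The arm moves only by the shell command python3 -m handwheel 'ROWS' [FORCE]. ROWS is JSON, a list of rows, each an object with "offset": the shift along the world's x, y, z in mm, a list of three; "roll": the turn about the world's z in degrees; "claw": the gripper's target within -1 to 1 (fully open at 1, half-way at 0, shut at -1). A call has 1 to 20 rows; each row shifts and turns the commanded pose from where the row before left it; what a row does not reach is not made up. A row lasts 1/12 s, in which the tool goes at most 41.7 mm and 7.16 degrees, less where a joint would pass 70% of its speed; a pose out of reach is approached as far as the arm can. A call is refused whole if a number of a shift passes 41.7 or a number of a turn 7.16, either way. A call with a gripper value outside its range is refused whole. The fingers move at their own pace and stop on an object; FORCE is the grip in N (left out, the last holds). Time passes only in rows, so rows that do not move let the fingers close. It gives the time, the measured TCP pose, the force, the opening and the grip force at its end, in the units of the state.
- robot.observe(): the state, without advancing time (a new reading comes with each control period).
- robot.get_image(name): name is "side" or "top"; returns the picture (384x512x3 uint8, red, green, blue); there is no depth.
- robot.camera_params(name): a dict with "vfov" (degrees; the focal length in pixels is half the picture's height over the tangent of half this angle, whatever the lens; pixels are square), "cx", "cy" (the principal point, pixels), "rvec" (rotation vector, rad) and "tvec" (3), from world to camera coordinates, as OpenCV has them. Camera axes: x right, y down, z forward; pixel columns grow to the right and rows downward; lengths in m; the calibration is good to about 2 mm. A picture is of the moment at which its call begins. camera_params takes no time and is no camera call.
- robot.finish_job(): hands the job in; it is judged then, once.
The state is a dict: "time": time; "joints": joint angles; "qvel": joint speeds; "effort": joint torques, N m; "position": TCP position; "tool_rot": TCP orientation; "contact_force": force on the tool from outside, world axes, zero at the start; "moment": the same for the moment, N m; "width": finger opening in m; "grasp_force": force on a finger pad.
Only numpy, scipy, OpenCV 4.12 (cv2) and the standard library are available. Lean on these libraries where they do the work, as an engineer would, in place of code of your own. Each camera call takes 0.05 s, during which the arm holds its last target. There are 200 camera calls.

## Task

Advance the syringe driver by one dose: with the fingertips against the upright handle on its hand wheel, gently push the wheel round clockwise (seen from above) through exactly one full turn, so that the handle comes back to where it started and not noticeably past it, then take the hand away. Only push the handle, do not grip it, and leave the beaker, the small bottle and the black can standing where they are.

Things in the scene. Friction and masses are not known exactly. Their poses are not given: they have to be found in the camera images.
- driver: the manual syringe driver, fixed to the desk: a grey gearbox 132 x 132 mm, 58 mm high, under a flat steel hand wheel, and a low aluminium bed (90 mm wide, up to 60 mm high) that runs 269 mm from the wheel axis along the body's -y and carries a sliding carriage and a syringe. Origin on the desk, on the vertical axis of the hand wheel; z up.
- hub (a point): a point on the wheel's vertical axis, 94 mm above the desk, level with the top of the small nut on the hub, the highest part of the wheel but for the handle. The wheel lies level: rim 168 mm outside diameter, its rim and three spokes between 76 and 88 mm above the desk.
- grip (a point): centre of the black upright handle, which stands on one of the three spokes, 68 mm from the wheel's axis. The handle is round, 18 to 23 mm in diameter (thickest near the middle), revolves freely on its own pin, and stands from 90 to 142 mm above the desk; this point is 116 mm above the desk on the handle's centre line. Turns with the wheel.
- handle: the same black handle as a body, a grip that revolves freely on its pin on the wheel; origin on the handle's centre line in the plane of the wheel, 82 mm above the desk, z up
- wheel (a joint): angle of the hand wheel in rad, growing clockwise seen from above. At 0 the handle points to the driver's -x. At the start it may be anywhere from -1.2 to 1.2; one full turn adds 6.283. Stiff by friction (0.12 N m, about 2 N at the handle): it stays where it is left and does not run on. End stops at -1.8 and 9.2.
- carriage_top (a point): top of the grey carriage on the bed, which pushes the syringe's plunger; geared to the wheel, it moves 16 mm along the driver's -y for each clockwise turn. Not to be touched.
- glass_beaker_mid (a point): clear glass beaker, 45 mm diameter, 57 mm high, standing loose on the desk beside the driver; point on its axis 30 mm above its foot
- small_bottle_mid (a point): small capped bottle, 29 mm diameter, 62 mm high, standing loose on the desk beside the driver; point on its axis 30 mm above its foot
- can_mid (a point): black plastic can, 43 mm diameter, 61 mm high, standing loose on the desk beside the driver; point on its axis 30 mm above its foot
- monitor_corner (a point): upper right front corner of a big grey tube monitor, 331 mm high, fixed on the desk to the left of the work; its front runs from here to the left and 60 mm nearer to the robot, its body goes back 0.43 m. Keep the arm clear: to come from its left, pass in front of it (x about 0.2) or over it.

How it is judged:
On the way, in this order (a step that is already met when the one before it is completed fails the run):
1. the fingers are pushing the handle, about a quarter to half a turn round (distance of carriage_top from where it was at the start of the episode between 0.0035 and 0.0085 m and value of joint wheel above 0.1 rad and contact force between the fingers and handle above 0.3 N), for 0.1 s.
2. the wheel is past three quarters of the turn (distance of carriage_top from where it was at the start of the episode above 0.0125 m and value of joint wheel above 3 rad), for 0.1 s.
At the end, for the whole second after the job is handed in: The wheel is at rest one full clockwise turn from its start: the handle within 14 mm (about 12 degrees) of where it stood, the carriage advanced 14 to 18 mm, and the beaker, bottle and can within 20 mm of where they were (distance of grip from where it was at the start of the episode below 0.014 m and distance of carriage_top from where it was at the start of the episode between 0.014 and 0.018 m and value of joint wheel above 4.5 rad and velocity of joint wheel between -0.05 and 0.05 rad/s and distance of each of glass_beaker_mid, small_bottle_mid, can_mid from where it was at the start of the episode below 0.02 m); the robot touches nothing.
It fails at once if the wheel is run past the full turn by more than about 30 degrees (distance of carriage_top from where it was at the start of the episode above 0.0174 m).
It fails at once if the handle is gripped or pushed with more than 30 N (contact force between the fingers and wheel above 30 N).
It fails at once if the carriage is pushed directly (contact force between the arm and carriage above 2 N).
It fails at once if a bystander is knocked, carried or tipped (distance of any of glass_beaker_mid, small_bottle_mid, can_mid from where it was at the start of the episode above 0.03 m or angle between any of glass_beaker_mid, small_bottle_mid, can_mid's own z axis and vertical above 0.5 rad).
It also fails if it takes over 53 s, if anything falls off the work surface, if the arm or the gripper's body presses on something with over 40 N, if the wrist force passes 120 N, or if a joint passes its speed limit or range.

## Working session

There is one attempt and no reset: what is moved stays moved. The work goes in short steps, Python scripts to look and compute and a shell command to move; the robot and the scene stay as the last step left them, time stands still between calls to the robot, and variables do not carry over. Pictures are saved under pics/ and viewed, at most 10 in all, crops included, and the job is handed in when it is done.

```bash
mkdir -p pics; ls; python3 - <<'E'
from plant import robot
import cv2
for n in("side","top"):
    cv2.imwrite(f"pics/{n}0.png",robot.get_image(n)[:,:,::-1]); print(n,robot.camera_params(n))
print(robot.observe())
E
```

```text
pics
side {'vfov': 47.00003855441691, 'cx': 255.5877111407256, 'cy': 190.93806671228756, 'rvec': array([ 2.28862041, -0.43262743,  0.193512  ]), 'tvec': array([-0.45967629,  0.30639272,  1.25496972])}
top {'vfov': 53.917924832699946, 'cx': 257.3135692607304, 'cy': 197.94972884303135, 'rvec': array([ 2.12837138, -2.15849692,  0.13350439]), 'tvec': array([0.06196523, 0.54314614, 1.26730476])}
{'time': 0.1, 'joints': array([-1.30616450e+00,  8.78863983e-02,  1.37209030e+00, -1.13615672e-05,
        1.68361229e+00, -1.03111408e-01]), 'qvel': array([-0.00168324,  0.0005693 , -0.00422023,  0.00052567,  0.00045741,
       -0.00074728]), 'effort': array([ 1.97215682e-03, -3.41254056e+01, -3.03300977e+01,  7.21287285e-02,
        3.04567243e-02, -9.92369451e-05]), 'position': array([ 0.1975832 , -0.51273987,  0.19862485]), 'tool_rot': array([ 9.83142813e-01,  1.82836574e-01, -8.61518075e-05, -9.94462234e-04]), 'contact_force': array([ 0.07481564,  0.03444244, -0.5523522 ]), 'moment': array([0.01859649, 0.06318085, 0.01821267]), 'grasp_force': 0.0, 'width': 0.09413828023884467}
```

View pics/side0.png

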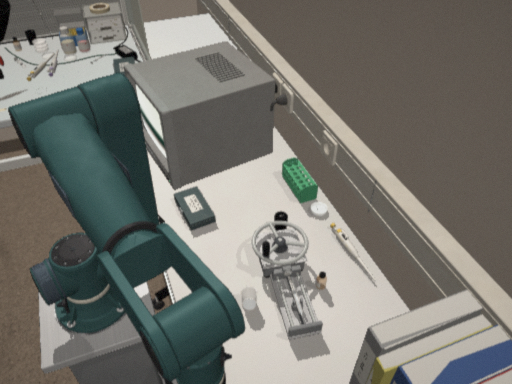

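View pics/top0.png

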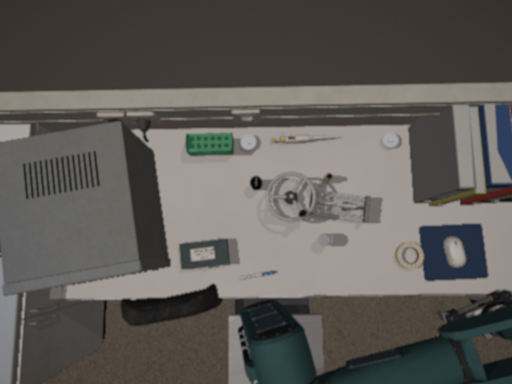

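The side view shows the wheel near (280,243), can (281,220), beaker (249,298) and bottle (321,280). In the top view the wheel is near (291,197), can (256,183), bottle (329,178) and beaker (325,240). I'll zoom in on both.

```bash
python3 - <<'E'
import cv2,numpy as np
a=cv2.imread("pics/side0.png")[200:345,230:345];b=cv2.imread("pics/top0.png")[160:260,240:390]
a=cv2.resize(a,None,fx=4,fy=4,interpolation=2);b=cv2.resize(b,None,fx=5,fy=5,interpolation=2)
cv2.imwrite("pics/sz.png",a);cv2.imwrite("pics/tz.png",b)
E
```

```text
(no output)
```

View pics/sz.png

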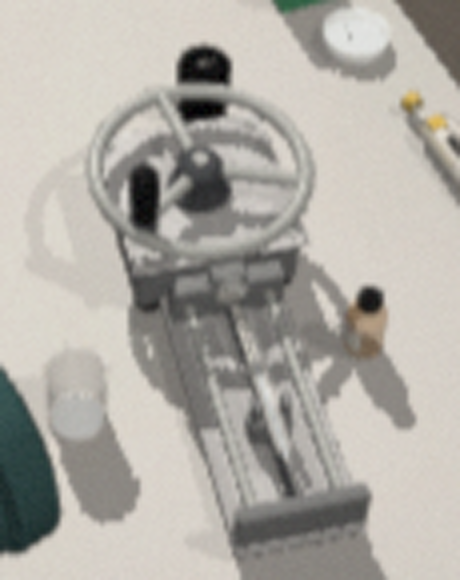

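View pics/tz.png

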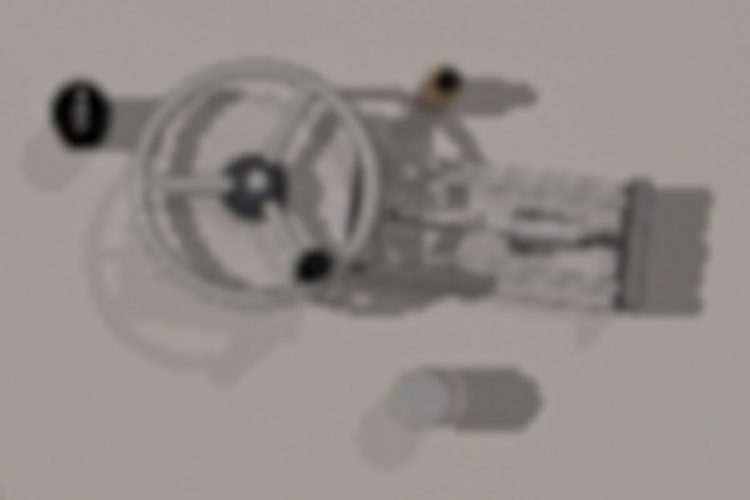

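The side crop shows the hub nut at (280.5,239) and the handle at (266.2,249), running from 241.5 to 256.5. In the top crop the nut is at (291.4,196.6), the handle at (302.8,213.2), the can lid at (256,182.5), the bottle cap at (329.2,176.2) and the beaker at (324,239.5).

```bash
cat > h.py <<'E'
import numpy as np,cv2
from plant import robot
def cam(n):
    p=robot.camera_params(n);R=cv2.Rodrigues(p['rvec'])[0];t=np.array(p['tvec']).ravel()
    return p,R,t,192/np.tan(np.radians(p['vfov']/2))
def ray(n,u,v):
    p,R,t,f=cam(n);d=R.T@np.array([(u-p['cx'])/f,(v-p['cy'])/f,1]);return -R.T@t,d
def plane(n,u,v,z):
    c,d=ray(n,u,v);return c+d*(z-c[2])/d[2]
def tri(us,ut):
    A=np.zeros((3,3));b=np.zeros(3)
    for n,q in(("side",us),("top",ut)):
        c,d=ray(n,*q);d/=np.linalg.norm(d);P=np.eye(3)-np.outer(d,d);A+=P;b+=P@c
    return np.linalg.solve(A,b)
def proj(n,X):
    p,R,t,f=cam(n);q=R@X+t;return q[:2]/q[2]*f+[p['cx'],p['cy']]
E
python3 - <<'E'
from h import *
np.set_printoptions(precision=4,suppress=True)
print("hub",tri((280.5,239),(291.4,196.6)),plane("side",280.5,239,.094),plane("top",291.4,196.6,.094))
print("grip",tri((266.2,249),(302.8,213.2)),plane("side",266.2,249,.116),plane("top",302.8,213.2,.116))
print("griptop",plane("side",266.2,242.5,.142),plane("top",302.8,213.2,.13))
print("can",plane("side",281,212.8,.061),plane("top",256,182.5,.061))
print("bottle",plane("side",322.5,274.5,.06),plane("top",329.3,176,.06))
print("beaker",plane("side",249,304,.0),plane("top",324,239.5,.057))
print("bedend",plane("top",365.6,197,.05),plane("top",365.6,221,.05))
# rim ellipse in top: left/right/top/bottom extents
for q in [(267,197),(316,197),(292,171.5),(291,221.5)]: print("rim",plane("top",*q,.085))
print("mon?",tri((160.,90),(150,150)))
E
```

```text
hub [ 0.5436 -0.0605  0.0935] [ 0.5481 -0.0616  0.094 ] [ 0.539  -0.0591  0.094 ]
grip [ 0.485  -0.0941  0.112 ] [ 0.4871 -0.0978  0.116 ] [ 0.4812 -0.0927  0.116 ]
griptop [ 0.4873 -0.096   0.142 ] [ 0.4799 -0.0912  0.13  ]
can [0.6073 0.0648 0.061 ] [0.5941 0.0578 0.061 ]
bottle [ 0.6185 -0.1988  0.06  ] [ 0.6129 -0.1929  0.06  ]
beaker [ 0.4045 -0.1767  0.    ] [ 0.3976 -0.1673  0.057 ]
bedend [ 0.54   -0.3154  0.05  ] [ 0.4581 -0.3111  0.05  ]
rim [0.5401 0.0214 0.085 ]
rim [ 0.5377 -0.1415  0.085 ]
rim [ 0.6254 -0.064   0.085 ]
rim [ 0.4573 -0.0564  0.085 ]
mon? [0.4513 0.2791 0.4908]
```

Hub ≈ (0.542,-0.060) and grip ≈ (0.484,-0.094), giving a radius of 67 mm against the stated 68. The handle sits at about 210° and the wheel angle is about -0.7 rad, which is in range.

I'll close the fingers, come in behind the handle with constant yaw, touch it, and follow a full circle back to the touch pose.

```bash
python3 -m handwheel '[{"offset":[11,13,0],"roll":0,"claw":-1},{"offset":[22,27,0],"roll":0,"claw":-1},{"offset":[22,27,0],"roll":0,"claw":-1},{"offset":[22,27,0],"roll":0,"claw":-1},{"offset":[22,27,0],"roll":0,"claw":-1},{"offset":[22,27,0],"roll":0,"claw":-1},{"offset":[22,27,0],"roll":0,"claw":-1},{"offset":[22,27,0],"roll":0,"claw":-1},{"offset":[22,27,0],"roll":0,"claw":-1},{"offset":[22,27,0],"roll":0,"claw":-1},{"offset":[22,27,0],"roll":0,"claw":-1},{"offset":[22,27,0],"roll":0,"claw":-1},{"offset":[22,27,0],"roll":0,"claw":-1},{"offset":[22,27,0],"roll":0,"claw":-1},{"offset":[14,13,0],"roll":0,"claw":-1},{"offset":[0,0,0],"roll":0,"claw":-1},{"offset":[0,0,0],"roll":0,"claw":-1},{"offset":[0,0,0],"roll":0,"claw":-1}]' 5
```

```text
time: 1.6
position: [0.5081, -0.1368, 0.1993]
tool_rot: [0.983, 0.183, -0.001, 0.0]
contact_force: [-1.2, 0.3, -0.4]
width: 0.0002
grasp_force: 0.0
```

```bash
python3 -m handwheel '[{"offset":[0,0,-25],"roll":0,"claw":-1},{"offset":[0,0,-25],"roll":0,"claw":-1},{"offset":[0,0,-23],"roll":0,"claw":-1},{"offset":[0,0,0],"roll":0,"claw":-1},{"offset":[0,0,0],"roll":0,"claw":-1},{"offset":[0,0,0],"roll":0,"claw":-1}]'; python3 - <<'E'
from h import *
a=robot.get_image("side")[200:345,230:345,::-1];b=robot.get_image("top")[140:285,240:355,::-1]
cv2.imwrite("pics/z1.png",cv2.resize(np.hstack([a,b]),None,fx=3.4,fy=3.4,interpolation=2))
o=robot.observe();p=o['position'];print(p,o['contact_force'],proj("side",p-[0,0,.022]),proj("top",p-[0,0,.022]))
E
```

```text
time: 2.1
position: [0.509, -0.1374, 0.1282]
tool_rot: [0.983, 0.182, 0.001, 0.001]
contact_force: [-0.2, -0.5, 0.1]
width: 0.0008
grasp_force: 0.0
[ 0.50978185 -0.13717955  0.12907644] [-0.51785776  0.4403539   0.93403428] [279.10080559 259.03296577] [315.91487962 204.54673523]
```

View pics/z1.png

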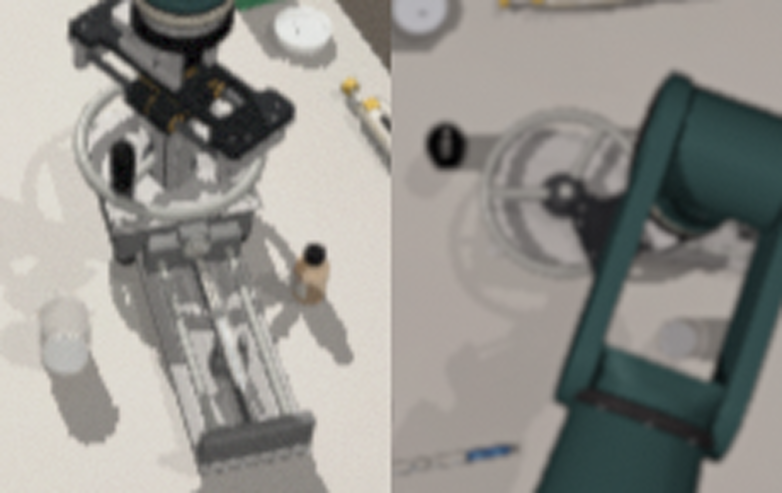

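The finger tip is beside the handle on its counter-clockwise side and clear of it, about 37 mm centre to centre. Next I creep forward until contact.

```bash
Z='{"offset":[0,0,0],"roll":0,"claw":-1}'; python3 -m handwheel '[{"offset":[-2,3.5,0],"roll":0,"claw":-1},{"offset":[-2,3.5,0],"roll":0,"claw":-1},{"offset":[-2,3.5,0],"roll":0,"claw":-1},{"offset":[0,0,0],"roll":0,"claw":-1},{"offset":[0,0,0],"roll":0,"claw":-1}]'
python3 -m handwheel '[{"offset":[-1,1.7,0],"roll":0,"claw":-1},{"offset":[-1,1.7,0],"roll":0,"claw":-1},{"offset":[0,0,0],"roll":0,"claw":-1},{"offset":[0,0,0],"roll":0,"claw":-1}]'
python3 -m handwheel '[{"offset":[-1,1.7,0],"roll":0,"claw":-1},{"offset":[-1,1.7,0],"roll":0,"claw":-1},{"offset":[0,0,0],"roll":0,"claw":-1},{"offset":[0,0,0],"roll":0,"claw":-1}]'
python3 -m handwheel '[{"offset":[-1,1.7,0],"roll":0,"claw":-1},{"offset":[0,0,0],"roll":0,"claw":-1},{"offset":[0,0,0],"roll":0,"claw":-1}]'
python3 -m handwheel '[{"offset":[-1,1.7,0],"roll":0,"claw":-1},{"offset":[0,0,0],"roll":0,"claw":-1},{"offset":[0,0,0],"roll":0,"claw":-1}]'
```

```text
time: 2.62
position: [0.5027, -0.1254, 0.127]
tool_rot: [0.983, 0.183, 0.0, 0.0]
contact_force: [-0.2, -0.1, 0.0]
width: 0.0002
grasp_force: 0.0
time: 2.95
position: [0.5007, -0.1223, 0.1266]
tool_rot: [0.983, 0.183, -0.0, 0.0]
contact_force: [-0.2, -0.2, -0.5]
width: 0.0006
grasp_force: 0.0
time: 3.28
position: [0.4987, -0.1189, 0.1267]
tool_rot: [0.983, 0.183, 0.0, 0.0]
contact_force: [0.9, 0.2, 0.2]
width: 0.0005
grasp_force: 0.0
time: 3.53
position: [0.4977, -0.1172, 0.1267]
tool_rot: [0.983, 0.183, 0.0, 0.0]
contact_force: [-0.6, -0.5, -0.2]
width: 0.0005
grasp_force: 0.0
time: 3.78
position: [0.4967, -0.1155, 0.1267]
tool_rot: [0.983, 0.183, 0.0, 0.0]
contact_force: [-0.4, 0.4, 0.2]
width: 0.0004
grasp_force: 0.0
```

```bash
python3 -m handwheel '[{"offset":[-1,1.7,0],"roll":0,"claw":-1},{"offset":[0,0,0],"roll":0,"claw":-1},{"offset":[0,0,0],"roll":0,"claw":-1}]'|grep -E 'pos|con'
python3 -m handwheel '[{"offset":[-1,1.7,0],"roll":0,"claw":-1},{"offset":[0,0,0],"roll":0,"claw":-1},{"offset":[0,0,0],"roll":0,"claw":-1}]'|grep -E 'pos|con'
python3 -m handwheel '[{"offset":[-1,1.7,0],"roll":0,"claw":-1},{"offset":[0,0,0],"roll":0,"claw":-1},{"offset":[0,0,0],"roll":0,"claw":-1}]'|grep -E 'pos|con'
```

```text
position: [0.4957, -0.1138, 0.1267]
contact_force: [-0.2, 0.4, -0.1]
position: [0.4947, -0.1121, 0.1267]
contact_force: [0.9, 0.5, -0.7]
position: [0.4937, -0.1104, 0.1267]
contact_force: [-0.1, 0.5, 0.3]
```

```bash
python3 - <<'E'
from h import *
a=robot.get_image("side")[220:280,240:320,::-1]
cv2.imwrite("pics/z2.png",cv2.resize(a,None,fx=8,fy=8,interpolation=2))
E
```

```text
(no output)
```

View pics/z2.png

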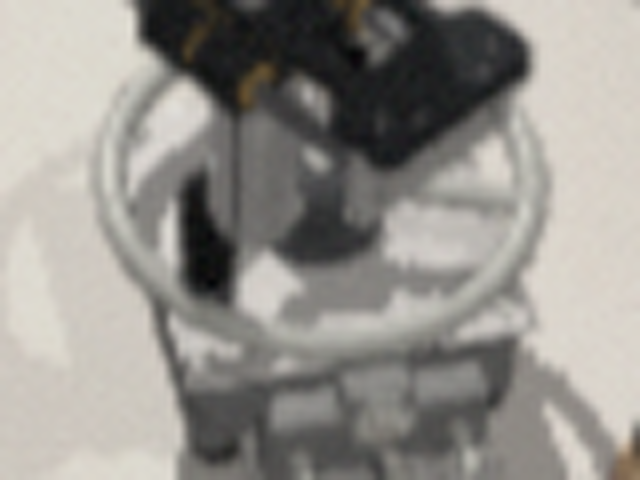

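The handle's left edge is still at side x≈263, so it hasn't moved, and the finger looks almost against it. I'll keep creeping.

```bash
for i in 1; do python3 -m handwheel '[{"offset":[-1,1.7,0],"roll":0,"claw":-1},{"offset":[0,0,0],"roll":0,"claw":-1},{"offset":[0,0,0],"roll":0,"claw":-1}]'|grep -E 'pos|con'; done
python3 -m handwheel '[{"offset":[-1,1.7,0],"roll":0,"claw":-1},{"offset":[0,0,0],"roll":0,"claw":-1},{"offset":[0,0,0],"roll":0,"claw":-1}]'|grep -E 'pos|con'
python3 -m handwheel '[{"offset":[-1,1.7,0],"roll":0,"claw":-1},{"offset":[0,0,0],"roll":0,"claw":-1},{"offset":[0,0,0],"roll":0,"claw":-1}]'|grep -E 'pos|con'
python3 - <<'E'
from h import *
print(ray("side",266,249))
c,d=ray("side",266,249);print(c, d/np.linalg.norm(d))
print(proj("side",robot.observe()['position']-[0,0,.022]))
a=robot.get_image("side")
g=a[220:280,240:320].max(2); 
print(g[30,15:40],g[34,15:40])
E
```

```text
position: [0.4927, -0.1087, 0.1267]
contact_force: [0.2, -0.5, 0.1]
position: [0.4918, -0.1071, 0.1268]
contact_force: [0.1, -1.5, 0.5]
position: [0.4908, -0.1055, 0.1269]
contact_force: [0.6, -0.6, 1.1]
(array([ 0.16376995, -0.8265679 ,  1.08170823]), array([ 0.26008016,  0.58729495, -0.77800294]))
[ 0.16376995 -0.8265679   1.08170823] [ 0.25779011  0.58212374 -0.77115252]
[268.38695786 253.15193324]
[162 173 162 144 145 196 167  77  26  21  18  18  40  78 153 154 148 134
 107  74  67  55  52  52  52] [197 145 137 152 164 168 139  69  25  12  16  20  27  77 162 189 205 208
 210 208 205 180 141 132 126]
```

Light contact starts around TCP (0.492,-0.107). From the finger's seen against true position, the side view is biased by about (+3,-3.5) px. I'll correct the hub with that and compute the circle's chords.

```bash
python3 - <<'E'
from h import *
print(plane("side",277.5,242.5,.094),plane("top",291.4,196.6,.094),plane("side",263,252.5,.116))
C=np.array([.5385,-.0605]);p0=np.array([.492,-.107]);d=p0-C;r=np.hypot(*d);a0=np.arctan2(d[1],d[0])
print(r,np.degrees(a0)%360)
a=a0-np.radians(np.arange(0,361,15));P=C+r*np.c_[np.cos(a),np.sin(a)]
print(np.round(np.diff(P,axis=0)/3*1e3,1).tolist()); print(P[6],P[12],P[18])
print(robot.observe()['contact_force'])
E
```

```text
[ 0.53451539 -0.07065626  0.094     ] [ 0.5389788  -0.05911501  0.094     ] [ 0.47399695 -0.10613293  0.116     ]
0.06576093065034891 225.0
[[-3.5, 4.5], [-2.2, 5.3], [-0.7, 5.7], [0.7, 5.7], [2.2, 5.3], [3.5, 4.5], [4.5, 3.5], [5.3, 2.2], [5.7, 0.7], [5.7, -0.7], [5.3, -2.2], [4.5, -3.5], [3.5, -4.5], [2.2, -5.3], [0.7, -5.7], [-0.7, -5.7], [-2.2, -5.3], [-3.5, -4.5], [-4.5, -3.5], [-5.3, -2.2], [-5.7, -0.7], [-5.7, 0.7], [-5.3, 2.2], [-4.5, 3.5]]
[ 0.492 -0.014] [ 0.585 -0.014] [ 0.585 -0.107]
[ 0.01626622 -2.30505586  1.90000247]
```

Contact is confirmed (fy ≈ -2.3 N). First 45°:

```bash
python3 -m handwheel '[{"offset":[-3.1,4,0],"roll":0,"claw":-1},{"offset":[-3.1,4,0],"roll":0,"claw":-1},{"offset":[-3.1,4,0],"roll":0,"claw":-1},{"offset":[-2.2,5.3,0],"roll":0,"claw":-1},{"offset":[-2.2,5.3,0],"roll":0,"claw":-1},{"offset":[-2.2,5.3,0],"roll":0,"claw":-1},{"offset":[-0.7,5.7,0],"roll":0,"claw":-1},{"offset":[-0.7,5.7,0],"roll":0,"claw":-1},{"offset":[-0.7,5.7,0],"roll":0,"claw":-1}]'
python3 - <<'E'
from h import *
a=robot.get_image("side")[200:290,230:345,::-1];b=robot.get_image("top")[150:240,240:355,::-1]
cv2.imwrite("pics/z3.png",cv2.resize(np.hstack([a,b]),None,fx=3.4,fy=3.4,interpolation=2))
o=robot.observe();p=o['position'];print(p,o['contact_force'])
E
```

```text
time: 6.13
position: [0.4725, -0.0598, 0.1269]
tool_rot: [0.983, 0.183, -0.0, 0.0]
contact_force: [0.5, -2.3, 2.5]
width: 0.0004
grasp_force: 1.7
[ 0.47216529 -0.05888004  0.12647982] [-0.51461716 -0.26624992  1.39894868]
```

View pics/z3.png

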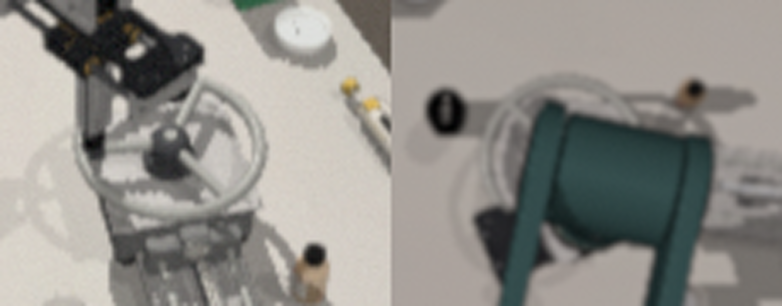

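The wheel has turned about 45°, with the finger right behind the handle at side crop (93,140), pushing at 2.3 N. I'll continue.

```bash
python3 -m handwheel '[{"offset":[0.7,5.7,0],"roll":0,"claw":-1},{"offset":[0.7,5.7,0],"roll":0,"claw":-1},{"offset":[0.7,5.7,0],"roll":0,"claw":-1},{"offset":[2.2,5.3,0],"roll":0,"claw":-1},{"offset":[2.2,5.3,0],"roll":0,"claw":-1},{"offset":[2.2,5.3,0],"roll":0,"claw":-1},{"offset":[3.5,4.5,0],"roll":0,"claw":-1},{"offset":[3.5,4.5,0],"roll":0,"claw":-1},{"offset":[3.5,4.5,0],"roll":0,"claw":-1}]'
python3 -m handwheel '[{"offset":[4.5,3.5,0],"roll":0,"claw":-1},{"offset":[4.5,3.5,0],"roll":0,"claw":-1},{"offset":[4.5,3.5,0],"roll":0,"claw":-1},{"offset":[5.3,2.2,0],"roll":0,"claw":-1},{"offset":[5.3,2.2,0],"roll":0,"claw":-1},{"offset":[5.3,2.2,0],"roll":0,"claw":-1}]'
```

```text
time: 6.98
position: [0.4919, -0.0132, 0.1262]
tool_rot: [0.983, 0.183, -0.001, -0.0]
contact_force: [-2.3, -1.8, -0.8]
width: 0.0006
grasp_force: 1.0
time: 7.48
position: [0.5218, 0.0034, 0.1265]
tool_rot: [0.983, 0.183, -0.0, 0.0]
contact_force: [-1.4, -2.2, -2.0]
width: 0.0006
grasp_force: 1.2
```

```bash
python3 -m handwheel '[{"offset":[5.7,0.7,0],"roll":0,"claw":-1},{"offset":[5.7,0.7,0],"roll":0,"claw":-1},{"offset":[5.7,0.7,0],"roll":0,"claw":-1},{"offset":[5.7,-0.7,0],"roll":0,"claw":-1},{"offset":[5.7,-0.7,0],"roll":0,"claw":-1},{"offset":[5.7,-0.7,0],"roll":0,"claw":-1}]'
python3 - <<'E'
from h import *
a=robot.get_image("side")[180:290,230:345,::-1];b=robot.get_image("top")[130:240,240:355,::-1]
cv2.imwrite("pics/z4.png",cv2.resize(np.hstack([a,b]),None,fx=3.4,fy=3.4,interpolation=2))
E
```

```text
time: 7.98
position: [0.556, 0.0031, 0.1266]
tool_rot: [0.983, 0.183, -0.0, -0.0]
contact_force: [-3.0, -1.5, -0.5]
width: 0.0006
grasp_force: 1.3
```

View pics/z4.png

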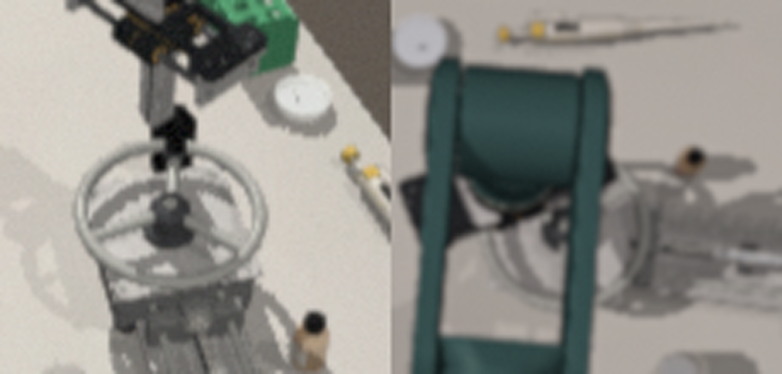

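The handle at side crop (180,140) is being pushed past the far side, and the can behind it is still standing. I'll continue.

```bash
python3 -m handwheel '[{"offset":[5.3,-2.2,0],"roll":0,"claw":-1},{"offset":[5.3,-2.2,0],"roll":0,"claw":-1},{"offset":[5.3,-2.2,0],"roll":0,"claw":-1},{"offset":[4.5,-3.5,0],"roll":0,"claw":-1},{"offset":[4.5,-3.5,0],"roll":0,"claw":-1},{"offset":[4.5,-3.5,0],"roll":0,"claw":-1},{"offset":[3.5,-4.5,0],"roll":0,"claw":-1},{"offset":[3.5,-4.5,0],"roll":0,"claw":-1},{"offset":[3.5,-4.5,0],"roll":0,"claw":-1}]'
python3 -m handwheel '[{"offset":[2.2,-5.3,0],"roll":0,"claw":-1},{"offset":[2.2,-5.3,0],"roll":0,"claw":-1},{"offset":[2.2,-5.3,0],"roll":0,"claw":-1},{"offset":[0.7,-5.7,0],"roll":0,"claw":-1},{"offset":[0.7,-5.7,0],"roll":0,"claw":-1},{"offset":[0.7,-5.7,0],"roll":0,"claw":-1}]'
python3 -m handwheel '[{"offset":[-0.7,-5.7,0],"roll":0,"claw":-1},{"offset":[-0.7,-5.7,0],"roll":0,"claw":-1},{"offset":[-0.7,-5.7,0],"roll":0,"claw":-1},{"offset":[-2.2,-5.3,0],"roll":0,"claw":-1},{"offset":[-2.2,-5.3,0],"roll":0,"claw":-1},{"offset":[-2.2,-5.3,0],"roll":0,"claw":-1}]'
```

```text
time: 8.83
position: [0.5962, -0.0276, 0.1271]
tool_rot: [0.983, 0.183, 0.001, -0.0]
contact_force: [-1.7, 2.1, 2.3]
width: 0.0005
grasp_force: 1.5
time: 9.33
position: [0.6041, -0.0607, 0.1269]
tool_rot: [0.983, 0.183, -0.0, -0.0]
contact_force: [-2.2, 3.1, 3.1]
width: 0.0006
grasp_force: 2.3
time: 9.83
position: [0.5956, -0.0931, 0.1268]
tool_rot: [0.983, 0.183, 0.001, -0.0]
contact_force: [0.8, 3.4, 2.0]
width: 0.0005
grasp_force: 1.7
```

```bash
python3 -m handwheel '[{"offset":[-3.5,-4.5,0],"roll":0,"claw":-1},{"offset":[-3.5,-4.5,0],"roll":0,"claw":-1},{"offset":[-3.5,-4.5,0],"roll":0,"claw":-1},{"offset":[-4.5,-3.5,0],"roll":0,"claw":-1},{"offset":[-4.5,-3.5,0],"roll":0,"claw":-1},{"offset":[-4.5,-3.5,0],"roll":0,"claw":-1},{"offset":[-5.3,-2.2,0],"roll":0,"claw":-1},{"offset":[-5.3,-2.2,0],"roll":0,"claw":-1},{"offset":[-5.3,-2.2,0],"roll":0,"claw":-1}]'
python3 -m handwheel '[{"offset":[-5.7,-0.7,0],"roll":0,"claw":-1},{"offset":[-5.7,-0.7,0],"roll":0,"claw":-1},{"offset":[-5.7,-0.7,0],"roll":0,"claw":-1},{"offset":[-3,0.4,0],"roll":0,"claw":-1},{"offset":[-3,0.4,0],"roll":0,"claw":-1},{"offset":[-3,0.4,0],"roll":0,"claw":-1},{"offset":[-3,0.4,0],"roll":0,"claw":-1},{"offset":[0,0,0],"roll":0,"claw":-1},{"offset":[0,0,0],"roll":0,"claw":-1}]'
```

```text
time: 10.58
position: [0.555, -0.1242, 0.1265]
tool_rot: [0.983, 0.183, 0.0, 0.0]
contact_force: [2.7, 0.4, -0.7]
width: 0.0006
grasp_force: 1.1
time: 11.33
position: [0.526, -0.1245, 0.1268]
tool_rot: [0.983, 0.183, -0.0, 0.0]
contact_force: [0.4, 0.0, 1.4]
width: 0.0004
grasp_force: 0.6
```

```bash
python3 -m handwheel '[{"offset":[-4.5,0.5,0],"roll":0,"claw":-1},{"offset":[-2.6,1.1,0],"roll":0,"claw":-1},{"offset":[-2.6,1.1,0],"roll":0,"claw":-1},{"offset":[-2.6,1.1,0],"roll":0,"claw":-1},{"offset":[-2.6,1.1,0],"roll":0,"claw":-1},{"offset":[-2.6,1.1,0],"roll":0,"claw":-1},{"offset":[-2.6,1.1,0],"roll":0,"claw":-1},{"offset":[-2.2,1.7,0],"roll":0,"claw":-1},{"offset":[-2.2,1.7,0],"roll":0,"claw":-1},{"offset":[-2.2,1.7,0],"roll":0,"claw":-1},{"offset":[-2.2,1.7,0],"roll":0,"claw":-1},{"offset":[0,0,0],"roll":0,"claw":-1},{"offset":[0,0,0],"roll":0,"claw":-1}]'
python3 - <<'E'
from h import *
a=robot.get_image("side")[220:280,240:320,::-1]
cv2.imwrite("pics/z5.png",cv2.resize(a,None,fx=8,fy=8,interpolation=2))
o=robot.observe();print(o['position'],o['contact_force'])
E
```

```text
time: 12.42
position: [0.497, -0.1101, 0.1266]
tool_rot: [0.983, 0.183, -0.0, -0.0]
contact_force: [-0.2, -0.4, 2.4]
width: 0.0001
grasp_force: 0.8
[ 0.49704352 -0.11013426  0.12650749] [ 0.63818857 -0.15348124  1.49046372]
```

View pics/z5.png

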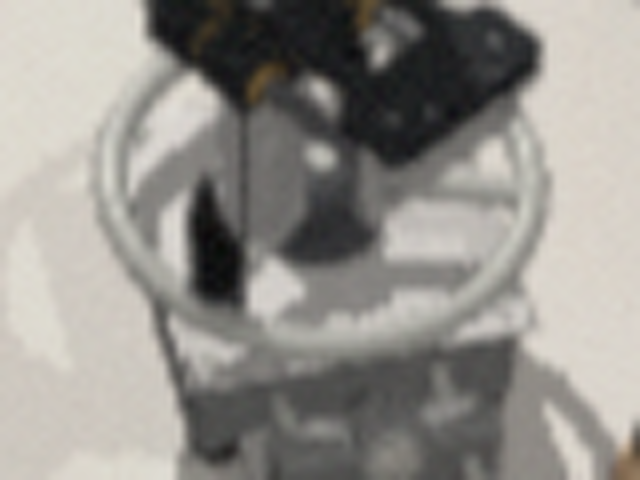

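The handle's left edge is at crop x=190 against 183 at the start, so it is about 3 mm short, as planned. I'll do the last nudge, then back off the way I came and lift.

```bash
python3 -m handwheel '[{"offset":[-1.6,1,0],"roll":0,"claw":-1},{"offset":[-1.6,1,0],"roll":0,"claw":-1},{"offset":[-1.6,1,0],"roll":0,"claw":-1},{"offset":[0,0,0],"roll":0,"claw":-1},{"offset":[0,0,0],"roll":0,"claw":-1},{"offset":[3,-5,0],"roll":0,"claw":-1},{"offset":[6,-10,0],"roll":0,"claw":-1},{"offset":[6,-10,0],"roll":0,"claw":-1},{"offset":[0,0,25],"roll":0,"claw":-1},{"offset":[0,0,40],"roll":0,"claw":-1},{"offset":[-11,-22,20],"roll":0,"claw":-1},{"offset":[-20,-30,0],"roll":0,"claw":-1},{"offset":[-20,-30,0],"roll":0,"claw":-1},{"offset":[-20,-30,0],"roll":0,"claw":-1},{"offset":[-20,-30,0],"roll":0,"claw":-1},{"offset":[-20,-30,0],"roll":0,"claw":-1},{"offset":[-20,-30,0],"roll":0,"claw":-1},{"offset":[-20,-30,0],"roll":0,"claw":-1},{"offset":[-20,-30,0],"roll":0,"claw":-1},{"offset":[0,0,0],"roll":0,"claw":-1}]'
python3 -m handwheel '[{"offset":[-20,-30,0],"roll":0,"claw":-1},{"offset":[-20,-30,0],"roll":0,"claw":-1},{"offset":[-20,-30,0],"roll":0,"claw":-1},{"offset":[0,0,0],"roll":0,"claw":-1},{"offset":[0,0,0],"roll":0,"claw":-1}]'
python3 - <<'E'
from h import *
A=cv2.imread("pics/side0.png");B=cv2.imread("pics/top0.png")
a=robot.get_image("side")[:,:,::-1];b=robot.get_image("top")[:,:,::-1]
# handle mask centroid
for n,i0,i1,(x0,x1,y0,y1) in(("side",A,a,(255,273,236,262)),("top",B,b,(297,309,206,220))):
    for i in(i0,i1):
        m=(i[y0:y1,x0:x1].max(2)<50).astype(np.uint8);M=cv2.moments(m,True);print(n,M['m00'],x0+M['m10']/M['m00'],y0+M['m01']/M['m00'])
r=lambda i,j:np.hstack([i[200:310,230:345],j[160:270,240:355]])
cv2.imwrite("pics/z6.png",cv2.resize(np.vstack([r(A,B),r(a,b)]),None,fx=2.7,fy=2.7,interpolation=2))
E
```

```text
time: 14.13
position: [0.3328, -0.4001, 0.2107]
tool_rot: [0.984, 0.179, -0.002, 0.0]
contact_force: [0.5, -1.5, -0.5]
width: 0.0005
grasp_force: 0.0
time: 14.55
position: [0.2757, -0.4858, 0.2106]
tool_rot: [0.983, 0.181, 0.0, -0.001]
contact_force: [0.6, 0.3, 0.7]
width: 0.0005
grasp_force: 0.0
side 80.0 265.55 248.9
side 4.0 267.25 243.0
top 26.0 302.34615384615387 212.8846153846154
top 26.0 302.2692307692308 212.84615384615384
```

View pics/z6.png

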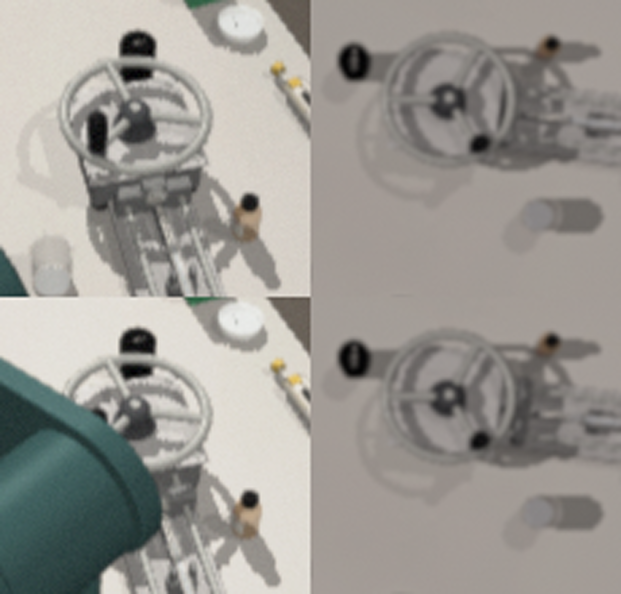

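In the top view the handle is back within 0.1 px of its start (302.3,212.9), and the can, bottle and beaker are unmoved. I'm handing in.

```bash
python3 -c "
from plant import robot
print(robot.finish_job())"
```

```text
the job is handed in; nothing more can be done
None
```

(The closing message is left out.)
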